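# Line up the reagent bottles by height

## Task

Stand the vial and the three bottles on the rail in order of height, one upright in the middle of each round mark: the shortest on the mark next to the upright post, each next one taller, the tallest at the far end. Never tip any of them over, and leave the small glass beaker where it stands.

Things in the scene. Friction and masses are not known exactly. Their poses are not given: they have to be found in the camera images.
- vial: The shortest: small glass vial with a red cap, 42 mm tall; body 23 mm across up to 34 mm, cap 20 mm across from 33 to 42 mm, 12 g. Can be gripped round body or cap. Origin at the centre of its underside, z up along its axis; round, so its yaw does not matter. 
- small_bottle: Second shortest: small amber bottle with a white cap, 98 mm tall; body 48 mm across, cap 37 mm across from 85 to 98 mm above its foot, about 0.12 kg. Can be gripped by the cap from above. Origin at the centre of its underside, z up along its axis; round, so its yaw does not matter. 
- medium_bottle: Second tallest: clear bottle with a white cap, 125 mm tall; body 60 mm across, cap 45 mm across from 109 to 125 mm above its foot, about 0.25 kg. Can be gripped by the cap from above. Origin at the centre of its underside, z up along its axis; round, so its yaw does not matter. 
- tall_bottle: The tallest: clear bottle with an orange cap, 155 mm tall; body 72 mm across, cap 46 mm across from 135 to 155 mm above its foot, about 0.3 kg. Can be gripped by the cap from above. Origin at the centre of its underside, z up along its axis; round, so its yaw does not matter. 
- mark_0: Flat round black pad with a white ring and a white centre dot, 84 mm across, 2 mm thick, fixed on the aluminium rail; origin at the centre of its underside, 10 mm above the work surface (its upper face is 12 mm above the surface). All four pads look alike and stand in a straight row 100 mm apart; this one is the one at the left (+y) end of the row.
- mark_1: Flat round black pad with a white ring and a white centre dot, 84 mm across, 2 mm thick, fixed on the aluminium rail; origin at the centre of its underside, 10 mm above the work surface (its upper face is 12 mm above the surface). All four pads look alike and stand in a straight row 100 mm apart; this one is the second from the left.
- mark_2: Flat round black pad with a white ring and a white centre dot, 84 mm across, 2 mm thick, fixed on the aluminium rail; origin at the centre of its underside, 10 mm above the work surface (its upper face is 12 mm above the surface). All four pads look alike and stand in a straight row 100 mm apart; this one is the third from the left.
- mark_3: Flat round black pad with a white ring and a white centre dot, 84 mm across, 2 mm thick, fixed on the aluminium rail; origin at the centre of its underside, 10 mm above the work surface (its upper face is 12 mm above the surface). All four pads look alike and stand in a straight row 100 mm apart; this one is the one at the right (-y) end of the row.
- post: Upright steel pin, 12 mm across and 55 mm tall on a 24 mm foot, fixed at one end of the rail (the left or the right one), 63 mm beyond the centre of the nearest mark, in line with the row. Origin at the centre of its underside, 10 mm above the work surface. The other end of the rail has only a flat steel button, 5 mm high. The rail is a flat aluminium bar 100 x 470 x 10 mm, fixed to the work surface, running roughly left to right.
- beaker: Small open glass beaker, loose, 56 mm across and 71 mm tall, standing among the bottles; not to be moved. Origin at the centre of its underside, z up. A loose roll of tape (72 mm across, 18 mm high) also lies in that row of things.
Things that resemble listed ones, but are neither listed nor needed, are in the scene too. Leave any red look-alike of the tall_bottle alone. What is shaped like the small_bottle but blue is not meant.

How it is judged:
By the outcome, as a careful person would: the job done as asked, in the order asked, and still so for the second after the job is handed in, with the robot touching nothing.
It also fails if it takes over 99 s, if anything falls off the work surface, if the arm or the gripper's body presses on something with over 40 N, if the wrist force passes 120 N, or if a joint passes its speed limit or range.

## Robot

A 7-joint arm with a two-finger parallel gripper is mounted at the origin on a cart in front of the work surface, level with it; the furniture and walls round the work are solid. World frame = base frame: x ahead of the robot, y to its left, z up, the work surface at z = 0. Lengths are in m, angles in rad, forces in N, time in s.
With the tool pointing down it reaches from about 0.4 to 0.85 m from the base axis. Payload 4.5 kg.
Tool frame: the origin (TCP) lies midway between the tips of the shut fingers; the grasp point (between the pads) lies 19 mm behind it; z points along the fingers, y is the line along which they close (so a half turn about z gives the same grasp; the last joint's range is limited). The gripper opens to 85 mm and grips with 20 to 120 N. Pads are 22 mm wide; open, the fingers measure 114 mm over their backs; the gripper's body (76 mm by 85 mm) begins 54 mm behind the grasp point. The pads swing forward as they close: fully open they stand 13 mm farther back than shut.
Start: joints at [-1.101, 0.689, -0.195, 1.565, 0.157, 0.902, -0.215], TCP at [0.264, 0.567, 0.206] pointing down, gripper open.
Joint ranges: [-3.01, 3.01], [-0.46, 2.08], [-1.47, 1.51], [0.13, 2.56], [-1, 4.14], [0.04, 2.09], [-2.66, 2.66]. Speed limits (rad/s): [2.57, 2.57, 3.14, 3.14, 3.14, 3.14, 3.14].

## Interface

Orientations are given as a 3x3 rotation matrix whose columns are the frame's x, y, z axes.
In Python, from bench import robot gives the robot as it stands. The module is installed in compiled form; this text tells all that it offers.
- The arm moves only by the tool play_rows, never from a script. Its argument "steps" is a list of rows, each a list of 7 numbers: the turn, a rotation vector about the tool's x, y, z in degrees, then the shift along the tool's x, y, z in mm, then the closure, from 0 (fully open) to 1 (shut). In form: [[wx, wy, wz, dx, dy, dz, grip], ...]. A call has 1 to 8 rows; each row shifts and turns the commanded pose from where the row before left it, along the tool's axes as they then stand; what a row does not reach is not made up. A row lasts 1/12 s, in which the tool goes at most 41.7 mm and 7.16 degrees, less where a joint would pass 70% of its speed; a pose out of reach is approached as far as the arm can. A call with a gripper value outside its range is refused whole. The fingers move at their own pace and stop on an object; "force" is the grip in N (left out, the last holds). Time passes only in rows, so rows that do not move let the fingers close. It gives the time, the measured TCP pose, the force, the opening and the grip force at its end, in the units of the state.
- robot.sense(): the state, without advancing time (a new reading comes with each control period).
- robot.snapshot(name): name is "scene" or "top" or "wrist"; returns (picture, depth): 480x640x3 uint8, blue, green, red; 480x640 float32, m along the optical axis (not along the pixel's ray), 0 where there is no reading.
- robot.camera_params(name): a dict with "fx", "fy", "cx", "cy" (pixels), "extrinsics" (4x4, takes a point from world to camera coordinates). Camera axes: x right, y down, z forward; pixel columns grow to the right and rows downward; lengths in m; the calibration is good to about 2 mm. The wrist camera is an equidistant fisheye: a pixel r from the principal point sees the ray r / f radians off the axis. A picture is of the moment at which its call begins: read the wrist's pose just before it. camera_params takes no time and is no camera call; for the wrist camera it gives the pose at the moment of the call.
- robot.close_job(): hands the job in; it is judged then, once.
Trained networks look in the newest picture that a camera, given by its name, has taken for a name from the list of things; names that differ only in an ending like _2 or _b are one class to them, and where a whole thing is asked for, a point or a joint stands for the part that bears it (a point fixed in the world has none). Each returns a list of dicts, best first, with "confidence" (0 to 1); they miss things now and then, are a little off and sometimes report something else, mostly with a low value. They report only what shows in the picture. A call takes as long as a camera call. They do not tell look-alikes from the thing itself.
- robot.boxes_of(camera, query): "box" ([centre column, centre row, width, height] in pixels, round what is visible of it).
The state is a dict: "t": time; "qpos": joint angles; "joint_velocities": joint speeds; "tau": joint torques, N m; "ee_pos": TCP position; "orientation": TCP orientation; "contact_force": force on the tool from outside, world axes, zero at the start; "ft_torque": the same for the moment, N m; "width": finger opening in m; "gripper_force": force on a finger pad.
Only numpy, scipy, OpenCV 4.12 (cv2) and the standard library are available. Lean on these libraries where they do the work, as an engineer would, in place of code of your own. Each camera call takes 0.05 s, during which the arm holds its last target. There are 200 camera calls.

## Working session

There is one attempt and no reset: what is moved stays moved. The work goes in short steps, Python scripts to look and compute and a tool call to move; the robot and the scene stay as the last step left them, time stands still between calls to the robot, and variables do not carry over. Pictures are saved under pics/ and viewed, at most 16 in all, crops included, and the job is handed in when it is done.

Besides the shell and the picture viewer there is one more tool, called after ">>>" by a JSON object that holds its "name" and its "arguments". play_rows: Moves the arm, as the interface text tells. Its arguments: {"type":"object","properties":{"steps":{"type":"array","items":{"type":"array","items":{"type":"number"}}},"force":{"type":"number"}},"required":["steps"]}

```bash
mkdir -p pics; cat > h.py <<'E'
import numpy as np, cv2
from bench import robot
def world(cam,u,v,d,P=None):
    P=P or robot.camera_params(cam)
    p=np.array([(u-P["cx"])/P["fx"]*d,(v-P["cy"])/P["fy"]*d,d,1])
    return (np.linalg.inv(np.array(P["extrinsics"]))@p)[:3]
E
python3 - <<'E'
from h import *
s=robot.sense();print(s["t"],s["ee_pos"],np.round(s["orientation"],3).tolist(),s["width"])
for c in("scene","top"):
    im,d=robot.snapshot(c);cv2.imwrite(f"pics/{c}0.png",im);np.save(f"{c}0.npy",d)
    print(c,robot.camera_params(c))
    for q in("vial","small_bottle","medium_bottle","tall_bottle","mark_0","post","beaker"):
        for b in robot.boxes_of(c,q):
            print(q,round(b["confidence"],2),np.round(b["box"]).tolist())
E
```

```text
0.0 [0.26356955 0.56591543 0.2048539 ] [[-0.907, 0.422, -0.001], [0.422, 0.907, -0.002], [-0.0, -0.002, -1.0]] 0.08537602448916329
scene {'fx': 479.2737450818591, 'fy': 479.2737450818591, 'cx': 310.6295254759574, 'cy': 239.04876903380554, 'extrinsics': array([[ 0.87904967, -0.47651087,  0.01445892, -0.49097975],
       [-0.30291833, -0.58171814, -0.75488045,  0.19186968],
       [ 0.36811976,  0.65919754, -0.65570302,  0.8726298 ],
       [ 0.        ,  0.        ,  0.        ,  1.        ]])}
vial 0.61 [224.0, 188.0, 10.0, 19.0]
vial 0.45 [321.0, 302.0, 27.0, 52.0]
small_bottle 0.98 [279.0, 318.0, 32.0, 53.0]
small_bottle 0.9 [321.0, 301.0, 28.0, 52.0]
tall_bottle 0.94 [339.0, 402.0, 53.0, 89.0]
tall_bottle 0.61 [280.0, 261.0, 38.0, 76.0]
mark_0 0.94 [328.0, 220.0, 37.0, 18.0]
mark_0 0.84 [350.0, 245.0, 37.0, 25.0]
mark_0 0.77 [308.0, 199.0, 37.0, 21.0]
post 0.76 [392.0, 282.0, 12.0, 24.0]
beaker 0.79 [358.0, 352.0, 34.0, 50.0]
top {'fx': 455.5983245948725, 'fy': 455.5983245948725, 'cx': 325.2898369069317, 'cy': 239.30991237857234, 'extrinsics': array([[-6.60768824e-04, -9.99965245e-01,  8.31101194e-03,
        -5.33011265e-02],
       [-9.94232910e-01, -2.34340354e-04, -1.07242093e-01,
         5.44535515e-01],
       [ 1.07240314e-01, -8.33394382e-03, -9.94198200e-01,
         9.28334354e-01],
       [ 0.00000000e+00,  0.00000000e+00,  0.00000000e+00,
         1.00000000e+00]])}
vial 0.47 [162.0, 281.0, 19.0, 9.0]
vial 0.21 [446.0, 269.0, 37.0, 26.0]
small_bottle 0.97 [388.0, 273.0, 30.0, 25.0]
small_bottle 0.9 [387.0, 314.0, 22.0, 22.0]
tall_bottle 0.91 [494.0, 313.0, 62.0, 39.0]
tall_bottle 0.72 [332.0, 285.0, 40.0, 33.0]
tall_bottle 0.25 [270.0, 199.0, 40.0, 39.0]
mark_0 0.95 [271.0, 200.0, 42.0, 34.0]
mark_0 0.77 [314.0, 197.0, 39.0, 36.0]
mark_0 0.72 [361.0, 198.0, 39.0, 40.0]
mark_0 0.57 [223.0, 197.0, 39.0, 37.0]
post 0.68 [391.0, 196.0, 14.0, 14.0]
beaker 0.82 [448.0, 270.0, 33.0, 30.0]
```

View pics/scene0.png

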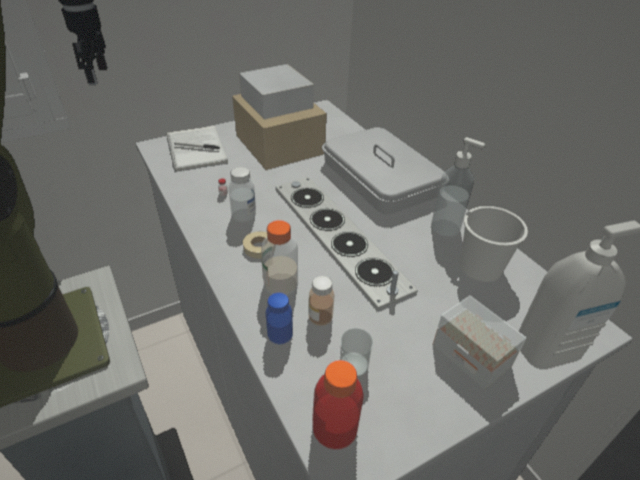

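View pics/top0.png

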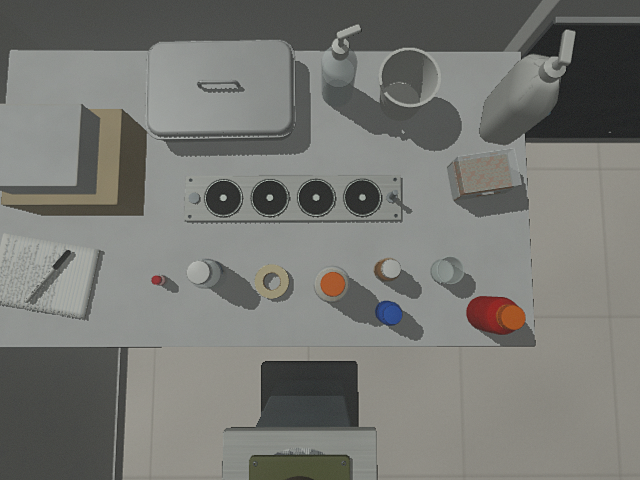

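The top view shows, by cap position:
- vial: red cap at (157,281)
- medium bottle: white cap at (203,273)
- tape: (271,282)
- tall bottle: orange cap at (332,285)
- small amber bottle: (388,270)
- look-alikes: blue bottle (388,313) and red bottle (496,315)
- beaker: (448,270)

The marks are at (223/270/316/362,198) and the post is at the right end (391,197), so the vial goes on mark_3 and the tall bottle on mark_0.

Candidates: tall = orange cap on clear body at (332,285), not the red body at (496,315). Small = amber at (388,270), not blue at (388,313). Vial and medium are each unique.

```bash
cat >> h.py <<'E'
def onplane(cam,u,v,z):
    P=robot.camera_params(cam);T=np.linalg.inv(np.array(P["extrinsics"]))
    r=T[:3,:3]@[(u-P["cx"])/P["fx"],(v-P["cy"])/P["fy"],1]
    return T[:3,3]+r*(z-T[2,3])/r[2]
E
python3 - <<'E'
from h import *
im=cv2.imread("pics/top0.png");d=np.load("top0.npy")
hsv=cv2.cvtColor(im,cv2.COLOR_BGR2HSV)
# caps: points by height from depth
P=robot.camera_params("top");T=np.linalg.inv(np.array(P["extrinsics"]))
v,u=np.mgrid[:480,:640]
pc=np.stack([(u-P["cx"])/P["fx"]*d,(v-P["cy"])/P["fy"]*d,d],-1)@T[:3,:3].T+T[:3,3]
for n,(cu,cv_),h in(("vial",(157,281),.042),("med",(203,273),.125),("tall",(332,285),.155),("small",(390,269),.098),("beaker",(448,270),.071),("blue",(388,313),.098),("red",(505,316),.155),("tape",(271,282),.018)):
    m=(abs(pc[...,2]-h)<.006)&(np.hypot(u-cu,v-cv_)<28)&(d>0)
    q=pc[m]
    print(n,m.sum(),np.round((q.min(0)+q.max(0))/2,4) if m.sum() else "",np.round(np.ptp(q,0),3) if m.sum() else "")
# marks: centre of dark ellipse
g=cv2.cvtColor(im,cv2.COLOR_BGR2GRAY)
for c in((223,198),(270,198),(316,198),(362,198)):
    m=((g<60)&(np.hypot(u-c[0],v-c[1])<23)).astype(np.uint8)
    k=max(cv2.findContours(m,0,2)[0],key=cv2.contourArea);e=cv2.fitEllipse(cv2.convexHull(k))
    print(c,np.round(e[0],1),np.round(e[1],1),np.round(onplane("top",*e[0],.012),4))
a=im[235:345,140:540]
cv2.imwrite("pics/crop0.png",cv2.resize(a,None,fx=2,fy=2,interpolation=cv2.INTER_CUBIC))
E
```

```text
vial 79 [0.4603 0.293  0.0419] [0.018 0.019 0.009]
med 440 [0.4727 0.186  0.1246] [0.041 0.043 0.011]
tall 471 [ 0.4499 -0.0654  0.1553] [0.043 0.042 0.009]
small 277 [ 0.4804 -0.1804  0.0975] [0.037 0.035 0.01 ]
beaker 160 [ 0.4795 -0.3032  0.0698] [0.054 0.055 0.01 ]
blue 286 [ 0.3919 -0.181   0.0973] [0.036 0.035 0.01 ]
red 505 [ 0.3905 -0.3897  0.1541] [0.043 0.044 0.01 ]
tape 706 [0.4576 0.0598 0.0177] [0.071 0.07  0.011]
(223, 198) [222.8 197.3] [32.7 33.9] [0.6376 0.1676 0.012 ]
(270, 198) [269.3 197.1] [32.8 33.9] [0.638  0.0674 0.012 ]
(316, 198) [315.6 197. ] [32.9 34. ] [ 0.6385 -0.0326  0.012 ]
(362, 198) [361.8 196.8] [32.8 33.7] [ 0.6389 -0.1327  0.012 ]
```

View pics/crop0.png

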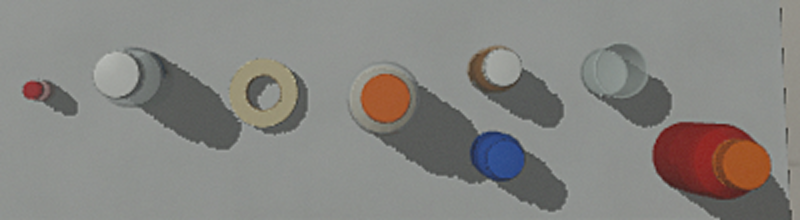

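The crop confirms the choice: the tall bottle (clear body) is at crop (385,97) and the amber small bottle at (497,68). The blue one at (500,157) and the red one at (700,160) are look-alikes and stay put. I'm setting off for the vial.

>>> {"name": "play_rows", "arguments": {"steps": [[0,0,-6.24,0,0,0,0.4],[0,0,-6.24,0,0,0,0.4],[0,0,-6.24,0,0,0,0.4],[0,0,-6.24,0,0,0,0.4],[0,0,0,-16,-23,0,0.4],[0,0,0,-16,-23,0,0.4],[0,0,0,-16,-23,0,0.4],[0,0,0,-16,-23,0,0.4]], "force": 30}}

```text
t: 1.47
ee_pos: [0.3285, 0.4736, 0.2057]
orientation: [[-1.0, -0.0, 0.0], [-0.0, 1.0, 0.0], [-0.0, 0.0, -1.0]]
contact_force: [0.4, -0.1, -0.7]
width: 0.0512
gripper_force: 0.0
```

>>> {"name": "play_rows", "arguments": {"steps": [[0,0,0,-16,-23,0,0.4],[0,0,0,-16,-23,0,0.4],[0,0,0,-17,-23,10,0.4],[0,0,0,-17,-23,20,0.4],[0,0,0,-17,-23,30,0.4],[0,0,0,-17,-23,30,0.4],[0,0,0,-16,-22,0,0.4],[0,0,0,-16,-22,0,0.4]]}}

```text
t: 2.13
ee_pos: [0.4594, 0.2904, 0.1139]
orientation: [[-1.0, 0.0, -0.003], [0.0, 1.0, -0.002], [0.003, -0.002, -1.0]]
contact_force: [0.4, 1.5, 0.9]
width: 0.0511
gripper_force: 0.0
```

>>> {"name": "play_rows", "arguments": {"steps": [[0,0,0,0,0,0,0.4],[0,0,0,0,0,0,0.4]]}}

```text
t: 2.3
ee_pos: [0.4612, 0.2906, 0.1155]
orientation: [[-1.0, 0.004, 0.001], [0.004, 1.0, -0.001], [-0.001, -0.001, -1.0]]
contact_force: [-0.5, 0.6, -0.4]
width: 0.0514
gripper_force: 0.0
```

```bash
python3 - <<'E'
from h import *
s=robot.sense();print(s["t"],s["ee_pos"],np.round(s["orientation"],3).tolist(),s["width"],np.round(s["contact_force"],1))
im,d=robot.snapshot("wrist");cv2.imwrite("pics/w1.png",im)
P=robot.camera_params("wrist");print(P)
for b in robot.boxes_of("wrist","vial"):print(b)
E
```

```text
2.3 [0.46123721 0.29063433 0.1155093 ] [[-1.0, 0.004, 0.001], [0.004, 1.0, -0.001], [-0.001, -0.001, -1.0]] 0.05138016689685186 [-0.5  0.6 -0.4]
{'fx': 371.64829954431775, 'fy': 371.64829954431775, 'cx': 319.13235031866674, 'cy': 237.92128304342882, 'extrinsics': array([[ 0.00114956,  0.99999778,  0.00176744, -0.29311503],
       [ 0.96474069, -0.00157422,  0.26319748, -0.45434013],
       [ 0.26319968,  0.00140256, -0.96474036,  0.17008176],
       [ 0.        ,  0.        ,  0.        ,  1.        ]])}
```

View pics/w1.png

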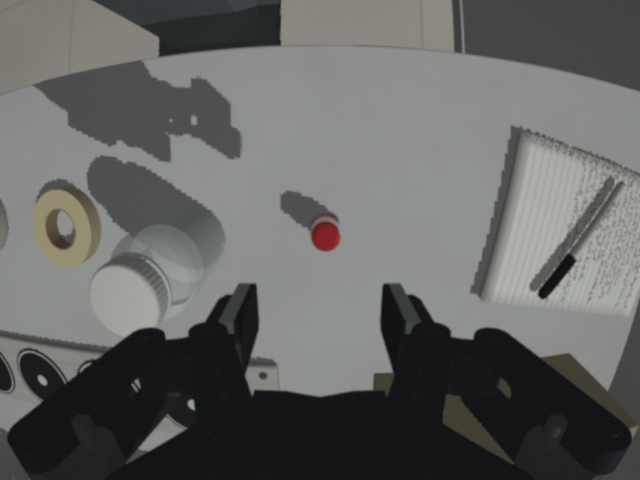

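The vial cap is at (326,236), between the fingers. Wrist ray gives about (0.459, 0.297), top view (0.460, 0.293). I'll shift a few mm, descend and grip.

>>> {"name": "play_rows", "arguments": {"steps": [[0,0,0,1.5,4,10,0.4],[0,0,0,0,0,20,0.4],[0,0,0,0,0,20,0.4],[0,0,0,0,0,20,0.4],[0,0,0,0,0,20,0.4],[0,0,0,0,0,12,0.4],[0,0,0,0,0,2,0.4],[0,0,0,0,0,0,0.4]]}}

```text
t: 3.07
ee_pos: [0.4569, 0.2977, 0.0108]
orientation: [[-1.0, -0.002, -0.002], [-0.002, 1.0, -0.0], [0.002, -0.0, -1.0]]
contact_force: [-0.6, 0.4, -0.3]
width: 0.0512
gripper_force: 0.0
```

>>> {"name": "play_rows", "arguments": {"steps": [[0,0,0,0,0,0,0.5],[0,0,0,0,0,0,0.6],[0,0,0,0,0,0,0.7],[0,0,0,0,0,0,0.8],[0,0,0,0,0,0,0.9],[0,0,0,0,0,0,0.9],[0,0,0,0,0,0,0.9]], "force": 25}}

```text
t: 3.65
ee_pos: [0.4589, 0.297, 0.0124]
orientation: [[-1.0, 0.0, 0.001], [0.0, 1.0, 0.001], [-0.001, 0.001, -1.0]]
contact_force: [-0.6, -0.3, 6.2]
width: 0.0172
gripper_force: 24.6
```

```bash
python3 - <<'E'
from h import *
s=robot.sense();print(s["t"],s["ee_pos"],s["width"],np.round(s["contact_force"],1),s["gripper_force"])
im,d=robot.snapshot("wrist");cv2.imwrite("pics/w2.png",im)
E
```

```text
3.65 [0.45888948 0.29701087 0.01238171] 0.017202827184612367 [-0.6 -0.3  6.2] 24.62362825870514
```

View pics/w2.png

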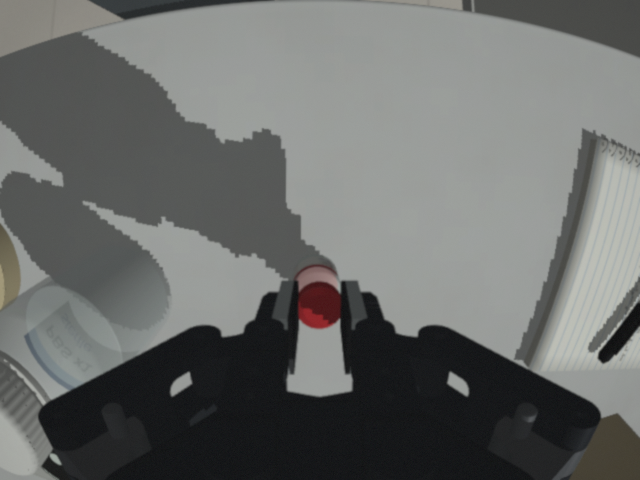

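The vial, cap at (319,304), stands upright between the pads. I'll lift it a little and measure it against the TCP.

>>> {"name": "play_rows", "arguments": {"steps": [[0,0,0,0,0,-5,0.9],[0,0,0,0,0,-15,0.9],[0,0,0,0,0,-20,0.9],[0,0,0,0,0,-20,0.9],[0,0,0,0,0,-15,0.9],[0,0,0,0,0,-5,0.9],[0,0,0,0,0,0,0.9],[0,0,0,0,0,0,0.9]]}}

```text
t: 4.37
ee_pos: [0.4581, 0.2962, 0.0914]
orientation: [[-1.0, 0.0, -0.0], [0.0, 1.0, -0.0], [0.0, -0.0, -1.0]]
contact_force: [-0.4, 0.1, -0.2]
width: 0.0173
gripper_force: 24.4
```

```bash
cat >> h.py <<'E'
def wrist_on(u,v,z,P):
    T=np.linalg.inv(np.array(P["extrinsics"]));a=np.array([u-P["cx"],v-P["cy"]])/P["fx"];th=np.hypot(*a)
    r=T[:3,:3]@np.r_[a/th*np.sin(th),np.cos(th)]
    return T[:3,3]+r*(z-T[2,3])/r[2]
def state():
    s=robot.sense();print(round(s["t"],2),np.round(s["ee_pos"],4),"w",round(s["width"],4),"F",np.round(s["contact_force"],1),"g",round(s["gripper_force"],1));return s
E
python3 - <<'E'
from h import *
s=state();P=robot.camera_params("wrist")
im,d=robot.snapshot("wrist");cv2.imwrite("pics/w3.png",im[180:420,160:480].repeat(2,0).repeat(2,1))
h=cv2.cvtColor(im,cv2.COLOR_BGR2HSV)
m=((h[...,1]>150)&((h[...,0]<8)|(h[...,0]>172))&(h[...,2]>60)).astype(np.uint8)
n,l,st,c=cv2.connectedComponentsWithStats(m);i=1+st[1:,4].argmax();print(st[i],c[i])
u,v=c[i]
print(d[int(v),int(u)])
for z in (s["ee_pos"][2]+.026,s["ee_pos"][2]+.030):print(wrist_on(u,v,z,P)-s["ee_pos"])
E
```

```text
4.37 [0.4581 0.2962 0.0914] w 0.0173 F [-0.4  0.1 -0.2] g 24.4
[ 298  283   42   45 1539] [318.64522417 305.04418454]
0.15129714
[ 0.00197143 -0.00044555  0.026     ]
[ 5.74905327e-05 -4.42231842e-04  3.00000000e-02]
```

View pics/w3.png

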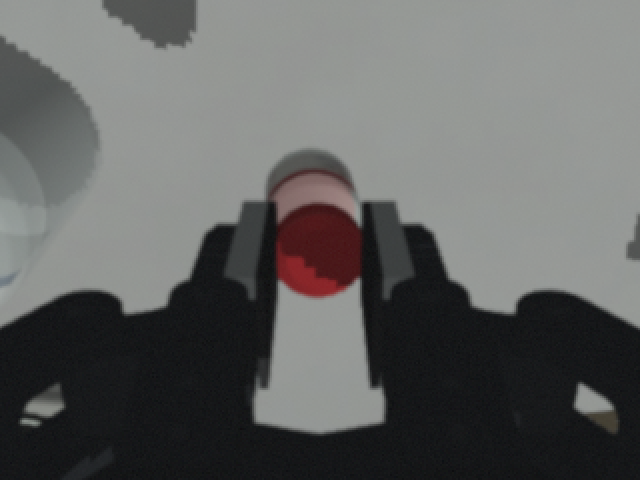

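The vial is held upright to within a couple of degrees and centred on the TCP. Next I lift it over the bottles and carry it to mark_3 by the post.

>>> {"name": "play_rows", "arguments": {"steps": [[0,0,0,0,0,-20,0.9],[0,0,0,0,0,-25,0.9],[0,0,0,0,0,-25,0.9],[0,0,0,0,0,-20,0.9],[0,0,0,0,0,-10,0.9],[0,0,0,-5,-12,0,0.9],[0,0,0,-10,-24,0,0.9],[0,0,0,-11,-26,0,0.9]]}}

```text
t: 5.08
ee_pos: [0.4834, 0.2337, 0.19]
orientation: [[-1.0, -0.003, -0.002], [-0.003, 1.0, -0.001], [0.002, -0.001, -1.0]]
contact_force: [1.2, -0.1, -0.0]
width: 0.0176
gripper_force: 24.4
```

>>> {"name": "play_rows", "arguments": {"steps": [[0,0,0,-12,-28,0,0.9],[0,0,0,-12,-28,0,0.9],[0,0,0,-12,-28,0,0.9],[0,0,0,-12,-28,0,0.9],[0,0,0,-12,-28,0,0.9],[0,0,0,-12,-28,0,0.9],[0,0,0,-12,-28,0,0.9],[0,0,0,-12,-28,0,0.9]]}}

```text
t: 5.75
ee_pos: [0.5792, 0.0073, 0.1893]
orientation: [[-1.0, 0.001, -0.004], [0.001, 1.0, -0.001], [0.004, -0.001, -1.0]]
contact_force: [-0.7, -0.2, 0.2]
width: 0.0171
gripper_force: 24.4
```

>>> {"name": "play_rows", "arguments": {"steps": [[0,0,0,-12,-28,0,0.9],[0,0,0,-12,-28,0,0.9],[0,0,0,-12,-28,0,0.9],[0,0,0,-12,-28,0,0.9],[0,0,0,-7,-17,0,0.9],[0,0,0,-3,-12,0,0.9],[0,0,0,0,0,0,0.9],[0,0,0,0,0,0,0.9]]}}

```text
t: 6.42
ee_pos: [0.6369, -0.1304, 0.1901]
orientation: [[-1.0, 0.001, -0.003], [0.001, 1.0, 0.001], [0.003, 0.001, -1.0]]
contact_force: [0.4, 1.0, -0.2]
width: 0.0173
gripper_force: 24.4
```

>>> {"name": "play_rows", "arguments": {"steps": [[0,0,0,0,0,10,0.9],[0,0,0,0,0,20,0.9],[0,0,0,0,0,25,0.9],[0,0,0,0,0,25,0.9],[0,0,0,0,0,20,0.9],[0,0,0,0,0,10,0.9],[0,0,0,0,0,0,0.9],[0,0,0,0,0,0,0.9]]}}

```text
t: 7.08
ee_pos: [0.6381, -0.129, 0.0817]
orientation: [[-1.0, -0.002, -0.0], [-0.002, 1.0, 0.001], [0.0, 0.001, -1.0]]
contact_force: [0.3, 0.4, 1.0]
width: 0.0171
gripper_force: 24.4
```

```bash
python3 - <<'E'
from h import *
P=robot.camera_params("wrist");s=state()
im,d=robot.snapshot("wrist");cv2.imwrite("pics/w4.png",im)
for b in robot.boxes_of("wrist","mark_0"):
    print(b,wrist_on(*b["box"][:2],.012,P))
im,d=robot.snapshot("top");cv2.imwrite("pics/t4.png",im)
E
```

```text
7.08 [ 0.6381 -0.129   0.0817] w 0.0171 F [0.3 0.4 1. ] g 24.4
{'box': [313.2, 231.9, 133.2, 105.8], 'confidence': 0.81} [ 0.6326294  -0.13306058  0.012     ]
{'box': [564.5, 237.7, 81.5, 100.3], 'confidence': 0.72} [0.63629083 0.06269122 0.012     ]
{'box': [627.6, 240.2, 24.8, 87.8], 'confidence': 0.66} [0.63842942 0.14182192 0.012     ]
{'box': [453.7, 238.8, 113.8, 116.9], 'confidence': 0.64} [ 0.63724621 -0.03554039  0.012     ]
```

View pics/w4.png

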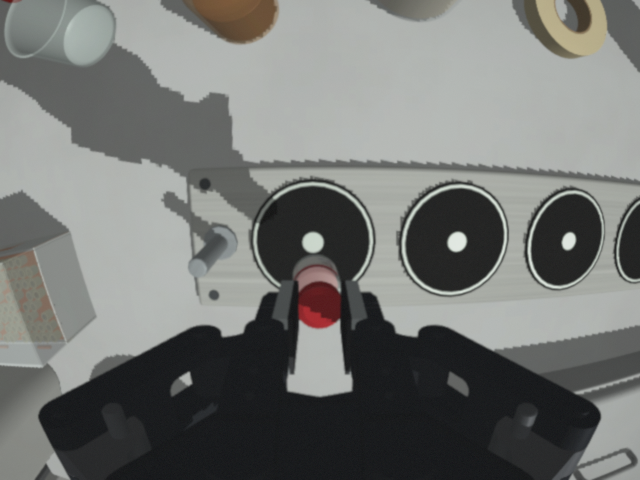

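Mark_3's centre dot is at (313,242) and the vial cap at (319,304), with the post on the left at (205,260). I'll compute the dot position from the wrist view.

```bash
python3 - <<'E'
from h import *
P=robot.camera_params("wrist");s=state()
for u,v in((313,242),(457,241.5),(568.5,241)):print(wrist_on(u,v,.012,P))
# vial: cap top centre, body foot near edge
print("cap",wrist_on(319,305,s["ee_pos"][2]+.029,P),"foot front edge",wrist_on(316,257,s["ee_pos"][2]-.011,P))
E
```

```text
7.23 [ 0.6395 -0.13    0.0833] w 0.0171 F [-0.3  0.5  0. ] g 24.4
[ 0.64159301 -0.13433995  0.012     ]
[ 0.64133848 -0.03329773  0.012     ]
[0.64123506 0.0676606  0.012     ]
cap [ 0.63988995 -0.13038184  0.11226948] foot front edge [ 0.63218948 -0.13188285  0.07226948]
```

>>> {"name": "play_rows", "arguments": {"steps": [[0,0,0,0,-2,8,0.9],[0,0,0,0,0,14,0.9],[0,0,0,0,0,14,0.9],[0,0,0,0,0,10,0.9],[0,0,0,0,0,6,0.9],[0,0,0,0,0,4,0.9],[0,0,0,0,0,0,0.9],[0,0,0,0,0,0,0.9]]}}

```text
t: 7.9
ee_pos: [0.6384, -0.1323, 0.0254]
orientation: [[-1.0, 0.0, 0.0], [0.0, 1.0, 0.0], [-0.0, 0.0, -1.0]]
contact_force: [0.6, -0.4, 0.8]
width: 0.0173
gripper_force: 24.4
```

>>> {"name": "play_rows", "arguments": {"steps": [[0,0,0,0,0,1,0.9],[0,0,0,0,0,0.7,0.9],[0,0,0,0,0,0,0.9]]}}

```text
t: 8.15
ee_pos: [0.6389, -0.1324, 0.0246]
orientation: [[-1.0, 0.0, 0.001], [0.0, 1.0, 0.0], [-0.001, 0.0, -1.0]]
contact_force: [-0.5, 0.9, 3.2]
width: 0.0172
gripper_force: 24.9
```

>>> {"name": "play_rows", "arguments": {"steps": [[0,0,0,0,0,0,0.75],[0,0,0,0,0,0,0.7],[0,0,0,0,0,0,0.65],[0,0,0,0,0,0,0.6],[0,0,0,0,0,0,0.5],[0,0,0,0,0,0,0.45],[0,0,0,0,0,0,0.4],[0,0,0,0,0,0,0.4]]}}

```text
t: 8.82
ee_pos: [0.6382, -0.1324, 0.0239]
orientation: [[-1.0, 0.0, -0.0], [0.0, 1.0, 0.0], [0.0, 0.0, -1.0]]
contact_force: [-1.2, -0.2, 0.2]
width: 0.0511
gripper_force: 0.0
```

>>> {"name": "play_rows", "arguments": {"steps": [[0,0,0,0,0,-5,0.4],[0,0,0,0,0,-15,0.4],[0,0,0,0,0,-20,0.4],[0,0,0,0,0,-25,0.4],[0,0,0,0,0,-25,0.4],[0,0,0,0,0,-25,0.4],[0,0,0,0,0,-25,0.4],[0,0,0,0,0,-10,0.4]]}}

```text
t: 9.48
ee_pos: [0.6403, -0.1324, 0.1782]
orientation: [[-1.0, 0.0, 0.006], [0.0, 1.0, -0.0], [-0.006, -0.0, -1.0]]
contact_force: [1.4, -0.3, -0.0]
width: 0.0515
gripper_force: 0.0
```

```bash
python3 - <<'E'
from h import *
P=robot.camera_params("wrist");s=state()
im,d=robot.snapshot("wrist");cv2.imwrite("pics/w5.png",im[120:420,120:520].repeat(2,0).repeat(2,1))
h=cv2.cvtColor(im,cv2.COLOR_BGR2HSV)
m=((h[...,1]>150)&((h[...,0]<8)|(h[...,0]>172))&(h[...,2]>60)).astype(np.uint8)
n,l,st,c=cv2.connectedComponentsWithStats(m);i=1+st[1:,4].argmax();print(st[i],c[i],wrist_on(*c[i],.052,P))
E
```

```text
9.48 [ 0.6403 -0.1324  0.1782] w 0.0515 F [ 1.4 -0.3 -0. ] g 0.0
[ 17   0  85  20 997] [65.45937813  6.90070211] [ 0.42918346 -0.37154127  0.052     ]
```

View pics/w5.png

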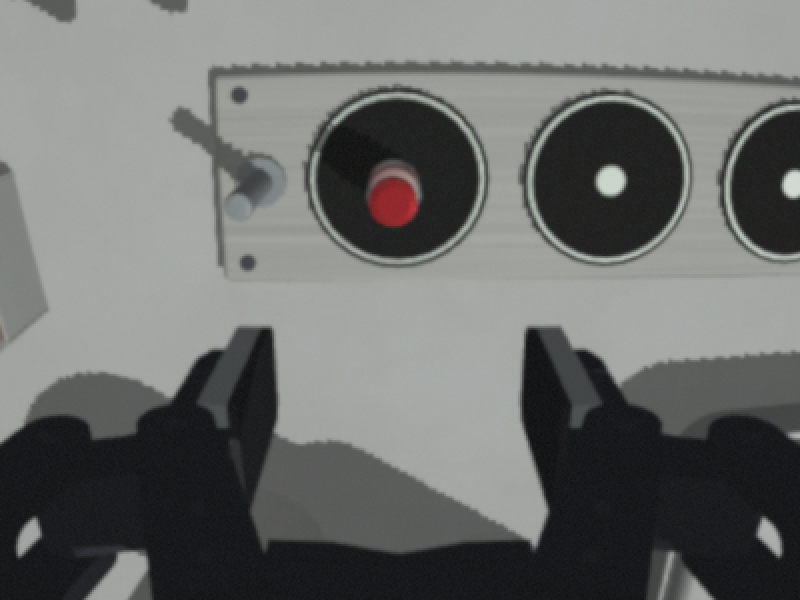

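The vial stands upright in the middle of mark_3 (cap at crop (392,202), dot hidden under it). On to the amber bottle.

>>> {"name": "play_rows", "arguments": {"steps": [[0,0,0,10,-3,0,0.25],[0,0,0,24,-7,0,0.25],[0,0,0,30,-9,0,0.25],[0,0,0,30,-9,0,0.25],[0,0,0,30,-9,0,0.25],[0,0,0,24,-7,0,0.25],[0,0,0,11,-4,0,0.25],[0,0,0,0,0,0,0.25]]}}

```text
t: 10.2
ee_pos: [0.4747, -0.1821, 0.1729]
orientation: [[-1.0, 0.003, -0.006], [0.003, 1.0, -0.001], [0.006, -0.001, -1.0]]
contact_force: [-0.1, 1.2, -0.2]
width: 0.0639
gripper_force: 0.0
```

>>> {"name": "play_rows", "arguments": {"steps": [[0,0,0,0,0,10,0.25],[0,0,0,0,0,20,0.25],[0,0,0,0,0,10,0.25],[0,0,0,0,0,0,0.25],[0,0,0,0,0,0,0.25]]}}

```text
t: 10.62
ee_pos: [0.4796, -0.1795, 0.133]
orientation: [[-1.0, -0.001, -0.001], [-0.001, 1.0, 0.001], [0.001, 0.001, -1.0]]
contact_force: [-0.2, -0.2, 0.7]
width: 0.0641
gripper_force: 0.0
```

```bash
python3 - <<'E'
from h import *
P=robot.camera_params("wrist");s=state()
im,d=robot.snapshot("wrist");cv2.imwrite("pics/w6.png",im)
for b in robot.boxes_of("wrist","small_bottle"):print(b)
E
```

```text
10.62 [ 0.4796 -0.1795  0.133 ] w 0.0641 F [-0.2 -0.2  0.7] g 0.0
{'box': [315.5, 106.2, 75.2, 73.6], 'confidence': 0.89}
{'box': [317.4, 240.9, 71.5, 91.8], 'confidence': 0.64}
{'box': [159.1, 235.6, 98.4, 90.1], 'confidence': 0.39}
```

View pics/w6.png

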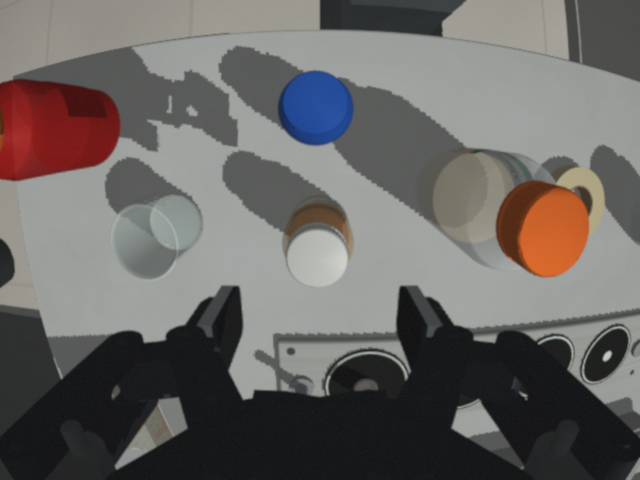

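The amber bottle's white cap is at (317,255), centred between the fingers; the blue look-alike at (316,107) is clear. Descend and grip the cap.

>>> {"name": "play_rows", "arguments": {"steps": [[0,0,0,0,0,8,0.25],[0,0,0,0,0,15,0.25],[0,0,0,0,0,14,0.25],[0,0,0,0,0,8,0.25],[0,0,0,0,0,4,0.25],[0,0,0,0,0,0,0.25],[0,0,0,0,0,0,0.3],[0,0,0,0,0,0,0.4]], "force": 40}}

```text
t: 11.38
ee_pos: [0.4798, -0.1805, 0.0855]
orientation: [[-1.0, 0.0, 0.001], [0.0, 1.0, -0.0], [-0.001, -0.0, -1.0]]
contact_force: [0.3, 0.4, 0.3]
width: 0.0518
gripper_force: 0.0
```

>>> {"name": "play_rows", "arguments": {"steps": [[0,0,0,0,0,0,0.5],[0,0,0,0,0,0,0.6],[0,0,0,0,0,0,0.7],[0,0,0,0,0,0,0.8],[0,0,0,0,0,0,0.8]]}}

```text
t: 11.8
ee_pos: [0.4793, -0.1804, 0.0851]
orientation: [[-1.0, 0.0, 0.0], [0.0, 1.0, 0.0], [-0.0, 0.0, -1.0]]
contact_force: [-0.6, -0.4, 0.5]
width: 0.0171
gripper_force: 0.0
```

>>> {"name": "play_rows", "arguments": {"steps": [[0,0,0,0,0,-4,0.8],[0,0,0,0,0,-8,0.8],[0,0,0,0,0,-12,0.8],[0,0,0,0,0,-12,0.8],[0,0,0,0,0,-8,0.8],[0,0,0,0,0,-4,0.8],[0,0,0,0,0,0,0.8],[0,0,0,0,0,0,0.8]]}}

```text
t: 12.47
ee_pos: [0.4792, -0.1805, 0.1331]
orientation: [[-1.0, 0.0, 0.0], [0.0, 1.0, -0.0], [-0.0, -0.0, -1.0]]
contact_force: [1.0, 0.1, -0.2]
width: 0.017
gripper_force: 0.0
```

```bash
python3 - <<'E'
from h import *
P=robot.camera_params("wrist");s=state()
im,d=robot.snapshot("wrist");cv2.imwrite("pics/w7.png",im[120:420,120:520].repeat(2,0).repeat(2,1))
print(P["extrinsics"])
E
```

```text
12.47 [ 0.4792 -0.1805  0.1331] w 0.017 F [ 1.   0.1 -0.2] g 0.0
[[-2.21059009e-05  9.99999580e-01  9.15792760e-04  1.80631122e-01]
 [ 9.64764199e-01 -2.19632773e-04  2.63115929e-01 -4.77705334e-01]
 [ 2.63116019e-01  8.89340484e-04 -9.64763789e-01  1.82337640e-01]
 [ 0.00000000e+00  0.00000000e+00  0.00000000e+00  1.00000000e+00]]
```

View pics/w7.png

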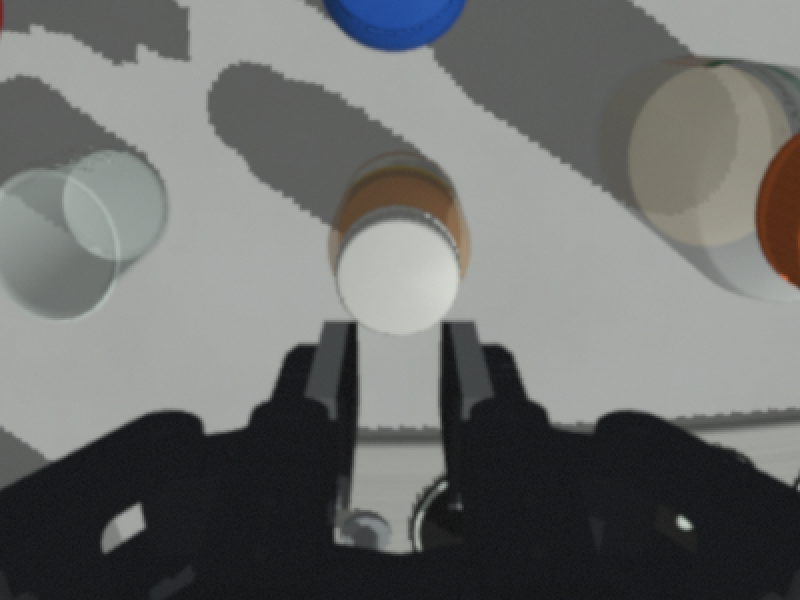

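The fingers closed above the cap and the bottle didn't move. The tips seem to stand farther back than I took them to, so I'll measure them with the wrist depth.

```bash
python3 - <<'E'
from h import *
P=robot.camera_params("wrist");s=state()
im,d=robot.snapshot("wrist")
T=np.linalg.inv(np.array(P["extrinsics"]))
def pt(u,v):
    D=float(d[v,u]);a=np.array([u-P["cx"],v-P["cy"]])/P["fx"];th=np.hypot(*a)
    return T[:3,:3]@(np.r_[a/th*np.tan(th),1]*D)+T[:3,3]
for u,v in((291,283),(290,290),(286,300),(284,310),(282,320),(350,283),(353,290),(356,300),(360,320)):
    print(u,v,im[v,u],d[v,u],np.round((pt(u,v)-s["ee_pos"])*1000,1))
print(np.round(pt(319,257),4),np.round(pt(319,240),4), np.round(pt(319,400),4))
E
```

```text
12.52 [ 0.4789 -0.1804  0.1327] w 0.0173 F [-0.4 -0.1 -0.4] g 0.0
291 283 [72 71 69] 0.14571375 [-10.7 -11.4  32.5]
290 290 [71 72 68] 0.13831201 [-11.  -11.2  40.1]
286 300 [71 71 69] 0.12907039 [-11.2 -11.9  49.6]
284 310 [71 71 67] 0.1215172 [-11.2 -12.   57.4]
282 320 [79 80 76] 0.11679124 [-10.1 -12.2  62.6]
350 283 [70 71 68] 0.1438289 [-11.5  11.7  34.3]
353 290 [71 71 67] 0.13844025 [-10.9  12.4  40. ]
356 300 [72 71 68] 0.12945525 [-11.1  12.7  49.3]
360 320 [49 49 46] 0.11269407 [-12.1  12.3  66.4]
[ 0.4796 -0.1807  0.0973] [ 0.4691 -0.1807  0.0986] [ 0.4687 -0.1808  0.235 ]
```

The pads start about 30 mm above the reported TCP (at 17 mm opening), so the real tips sit at TCP + ~33 mm for cap widths. I'll use that and grip again, lower.

>>> {"name": "play_rows", "arguments": {"steps": [[0,0,0,0,0,0,0.2],[0,0,0,0,0,0,0.2],[0,0,0,0,0,0,0.2],[0,0,0,0,0,0,0.2],[0,0,0,0,0,0,0.2],[0,0,0,0,0,10,0.2],[0,0,0,0,0,15,0.2],[0,0,0,0,0,15,0.2]]}}

```text
t: 13.23
ee_pos: [0.4795, -0.1805, 0.0923]
orientation: [[-1.0, 0.0, 0.001], [0.0, 1.0, -0.0], [-0.001, -0.0, -1.0]]
contact_force: [0.3, 0.3, -0.5]
width: 0.0682
gripper_force: 0.0
```

>>> {"name": "play_rows", "arguments": {"steps": [[0,0,0,0,0,15,0.2],[0,0,0,0,0,12,0.2],[0,0,0,0,0,8,0.2],[0,0,0,0,0,4,0.2],[0,0,0,0,0,0,0.2],[0,0,0,0,0,0,0.3],[0,0,0,0,0,0,0.4],[0,0,0,0,0,0,0.5]]}}

```text
t: 13.9
ee_pos: [0.4797, -0.1806, 0.0546]
orientation: [[-1.0, 0.0, 0.001], [0.0, 1.0, -0.0], [-0.001, -0.0, -1.0]]
contact_force: [-0.5, -0.4, -0.2]
width: 0.0428
gripper_force: 0.0
```

>>> {"name": "play_rows", "arguments": {"steps": [[0,0,0,0,0,0,0.6],[0,0,0,0,0,0,0.7],[0,0,0,0,0,0,0.7],[0,0,0,0,0,0,0.7]]}}

```text
t: 14.23
ee_pos: [0.4798, -0.1806, 0.0548]
orientation: [[-1.0, 0.0, 0.002], [0.0, 1.0, -0.0], [-0.002, -0.0, -1.0]]
contact_force: [-0.0, 0.6, 6.0]
width: 0.0358
gripper_force: 39.7
```

>>> {"name": "play_rows", "arguments": {"steps": [[0,0,0,0,0,-4,0.7],[0,0,0,0,0,-8,0.7],[0,0,0,0,0,-12,0.7],[0,0,0,0,0,-16,0.7],[0,0,0,0,0,-16,0.7],[0,0,0,0,0,-12,0.7],[0,0,0,0,0,-8,0.7],[0,0,0,0,0,-4,0.7]]}}

```text
t: 14.9
ee_pos: [0.4796, -0.1806, 0.1353]
orientation: [[-1.0, 0.0, 0.002], [0.0, 1.0, -0.0], [-0.002, -0.0, -1.0]]
contact_force: [0.6, 0.2, -0.6]
width: 0.0356
gripper_force: 40.2
```

>>> {"name": "play_rows", "arguments": {"steps": [[0,0,0,-5,5,0,0.7],[0,0,0,-11,10,0,0.7],[0,0,0,-16,15,0,0.7],[0,0,0,-18,16,0,0.7],[0,0,0,-18,16,0,0.7],[0,0,0,-18,16,0,0.7],[0,0,0,-18,17,0,0.7],[0,0,0,-18,17,0,0.7]]}}

```text
t: 15.57
ee_pos: [0.6016, -0.0669, 0.1329]
orientation: [[-1.0, -0.0, -0.002], [-0.0, 1.0, 0.0], [0.002, 0.0, -1.0]]
contact_force: [0.1, -0.1, -1.3]
width: 0.0353
gripper_force: 40.2
```

>>> {"name": "play_rows", "arguments": {"steps": [[0,0,0,-16,15,0,0.7],[0,0,0,-11,10,0,0.7],[0,0,0,-7,7,0,0.7],[0,0,0,-3,3,0,0.7],[0,0,0,0,0,0,0.7],[0,0,0,0,0,0,0.7],[0,0,0,0,0,0,0.7]]}}

```text
t: 16.15
ee_pos: [0.6372, -0.035, 0.1337]
orientation: [[-1.0, 0.002, -0.001], [0.002, 1.0, -0.001], [0.001, -0.001, -1.0]]
contact_force: [0.6, 0.8, -1.4]
width: 0.0356
gripper_force: 40.2
```

```bash
python3 - <<'E'
from h import *
P=robot.camera_params("wrist");s=state()
im,d=robot.snapshot("wrist");cv2.imwrite("pics/w8.png",im)
print(np.round(P["extrinsics"],4).tolist())
E
```

```text
16.15 [ 0.6372 -0.035   0.1337] w 0.0356 F [ 0.6  0.8 -1.4] g 40.2
[[0.0013, 1.0, -0.0003, 0.0345], [0.9652, -0.0011, 0.2615, -0.6304], [0.2615, -0.0006, -0.9652, 0.1423], [0.0, 0.0, 0.0, 1.0]]
```

View pics/w8.png

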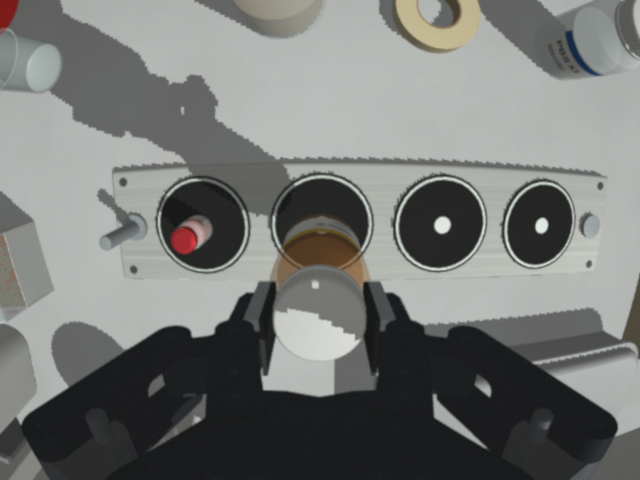

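The bottle hangs upright over mark_2, ring centre about (323,222), with dots at (442,225) and (541,226). I'll compute the offset.

```bash
python3 - <<'E'
from h import *
P=robot.camera_params("wrist");s=state()
a,b=wrist_on(442.3,225.3,.012,P),wrist_on(541.5,226,.012,P);print(a,b,2*a-b,wrist_on(323,222,.012,P))
# bottle: cap edges 272..367 at row ~313, top height
print("cap",wrist_on(319.8,313,s["ee_pos"][2]+.098-.0545,P))
E
```

```text
16.2 [ 0.6373 -0.035   0.1338] w 0.0352 F [ 0.   0.2 -1.9] g 40.2
[0.63934319 0.06733357 0.012     ] [0.63908502 0.16787507 0.012     ] [ 0.63960135 -0.03320792  0.012     ] [ 0.63689295 -0.03212602  0.012     ]
cap [ 0.63433974 -0.03495215  0.17731694]
```

>>> {"name": "play_rows", "arguments": {"steps": [[0,0,0,-1.5,1.5,6,0.7],[0,0,0,0,0,14,0.7],[0,0,0,0,0,16,0.7],[0,0,0,0,0,14,0.7],[0,0,0,0,0,9,0.7],[0,0,0,0,0,4,0.7],[0,0,0,0,0,2,0.7],[0,0,0,0,0,0,0.7]]}}

```text
t: 16.87
ee_pos: [0.6398, -0.032, 0.0689]
orientation: [[-1.0, 0.0, 0.0], [0.0, 1.0, 0.0], [-0.0, 0.0, -1.0]]
contact_force: [-0.4, 0.5, -1.3]
width: 0.0356
gripper_force: 40.2
```

>>> {"name": "play_rows", "arguments": {"steps": [[0,0,0,0,0,1,0.7],[0,0,0,0,0,1,0.7],[0,0,0,0,0,0,0.7],[0,0,0,0,0,0,0.7]]}}

```text
t: 17.2
ee_pos: [0.64, -0.0319, 0.0674]
orientation: [[-1.0, 0.0, 0.001], [0.0, 1.0, 0.0], [-0.001, 0.0, -1.0]]
contact_force: [-0.3, 0.0, -1.2]
width: 0.0358
gripper_force: 40.2
```

>>> {"name": "play_rows", "arguments": {"steps": [[0,0,0,0,-1,0.7,0.7],[0,0,0,0,0,0.6,0.7],[0,0,0,0,0,0,0.7],[0,0,0,0,0,0,0.7]]}}

```text
t: 17.53
ee_pos: [0.6405, -0.0325, 0.0669]
orientation: [[-1.0, 0.0, 0.002], [0.0, 1.0, 0.001], [-0.002, 0.001, -1.0]]
contact_force: [-1.1, 0.1, 5.4]
width: 0.036
gripper_force: 40.7
```

>>> {"name": "play_rows", "arguments": {"steps": [[0,0,0,0,0,0,0.55],[0,0,0,0,0,0,0.45],[0,0,0,0,0,0,0.35],[0,0,0,0,0,0,0.25],[0,0,0,0,0,0,0.25],[0,0,0,0,0,-5,0.25],[0,0,0,0,0,-15,0.25],[0,0,0,0,0,-20,0.2]]}}

```text
t: 18.2
ee_pos: [0.6383, -0.033, 0.1049]
orientation: [[-1.0, -0.0, -0.004], [-0.0, 1.0, -0.0], [0.004, -0.0, -1.0]]
contact_force: [0.5, -0.2, -1.0]
width: 0.0681
gripper_force: 0.0
```

>>> {"name": "play_rows", "arguments": {"steps": [[0,0,0,0,0,-20,0.2],[0,0,0,0,0,-20,0.2],[0,0,0,0,0,-10,0.2],[0,0,0,8,10,0,0.2],[0,0,0,18,23,0,0.2],[0,0,0,22,29,0,0.2],[0,0,0,22,29,0,0.2],[0,0,0,22,29,0,0.2]]}}

```text
t: 18.87
ee_pos: [0.5466, 0.0879, 0.1556]
orientation: [[-1.0, 0.001, -0.0], [0.001, 1.0, 0.0], [0.0, 0.0, -1.0]]
contact_force: [0.1, 1.0, 0.5]
width: 0.0687
gripper_force: 0.0
```

>>> {"name": "play_rows", "arguments": {"steps": [[0,0,0,22,29,0,0.2],[0,0,0,22,29,0,0.2],[0,0,0,18,24,0,0.2],[0,0,0,10,12,0,0.2],[0,0,0,4,5,0,0.2],[0,0,0,0,0,0,0.2],[0,0,0,0,0,0,0.2],[0,0,0,0,0,0,0.2]]}}

```text
t: 19.53
ee_pos: [0.4729, 0.1843, 0.1555]
orientation: [[-1.0, 0.003, 0.001], [0.003, 1.0, -0.001], [-0.001, -0.001, -1.0]]
contact_force: [0.1, 0.2, -0.0]
width: 0.0687
gripper_force: 0.0
```

```bash
python3 - <<'E'
from h import *
P=robot.camera_params("wrist");s=state()
im,d=robot.snapshot("wrist");cv2.imwrite("pics/w9.png",im)
T=np.linalg.inv(np.array(P["extrinsics"]))
v,u=np.mgrid[:480,:640];a=np.stack([u-P["cx"],v-P["cy"]],-1)/P["fx"];th=np.linalg.norm(a,axis=-1,keepdims=True)+1e-9
pc=(np.concatenate([a/th*np.tan(np.minimum(th,1.4)),np.ones_like(th)],-1)*d[...,None])@T[:3,:3].T+T[:3,3]
m=(abs(pc[...,2]-.124)<.004)&(np.hypot(pc[...,0]-.4727,pc[...,1]-.186)<.04)&(d>0)
q=pc[m];print(m.sum(),(q.min(0)+q.max(0))/2,np.ptp(q,0))
E
```

```text
19.53 [0.4729 0.1843 0.1555] w 0.0687 F [ 0.1  0.2 -0. ] g 0.0
4475 [0.47346559 0.18628236 0.12371691] [0.04440608 0.04346043 0.00727369]
```

View pics/w9.png

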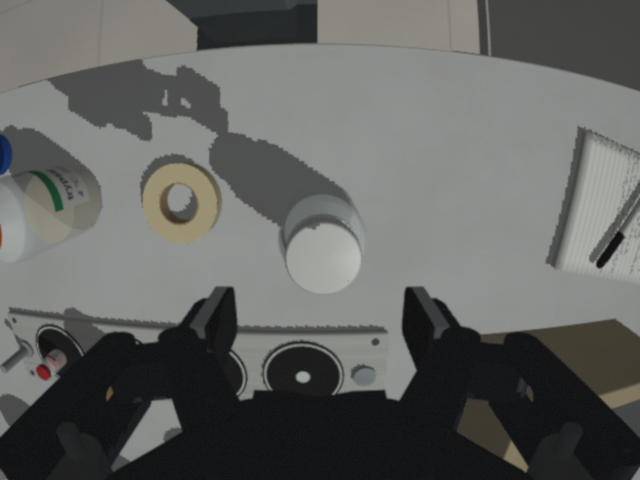

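The medium bottle's cap at (323,257) measures (0.4735, 0.1863) by depth. Shift y +2 mm, descend 76 mm and grip.

>>> {"name": "play_rows", "arguments": {"steps": [[0,0,0,-0.5,2,10,0.2],[0,0,0,0,0,18,0.2],[0,0,0,0,0,20,0.2],[0,0,0,0,0,16,0.2],[0,0,0,0,0,8,0.2],[0,0,0,0,0,4,0.2],[0,0,0,0,0,0,0.2],[0,0,0,0,0,0,0.3]], "force": 50}}

```text
t: 20.25
ee_pos: [0.4727, 0.1881, 0.0799]
orientation: [[-1.0, 0.001, 0.001], [0.001, 1.0, 0.0], [-0.001, 0.0, -1.0]]
contact_force: [0.4, 0.7, 0.1]
width: 0.0597
gripper_force: 0.0
```

>>> {"name": "play_rows", "arguments": {"steps": [[0,0,0,0,0,0,0.4],[0,0,0,0,0,0,0.5],[0,0,0,0,0,0,0.6],[0,0,0,0,0,0,0.6],[0,0,0,0,0,0,0.6],[0,0,0,0,0,0,0.6]]}}

```text
t: 20.75
ee_pos: [0.4731, 0.1882, 0.0808]
orientation: [[-1.0, 0.001, 0.002], [0.001, 1.0, 0.001], [-0.002, 0.001, -1.0]]
contact_force: [-0.2, -1.5, 6.9]
width: 0.0428
gripper_force: 50.3
```

>>> {"name": "play_rows", "arguments": {"steps": [[0,0,0,0,0,-4,0.6],[0,0,0,0,0,-8,0.6],[0,0,0,0,0,-12,0.6],[0,0,0,0,0,-14,0.6],[0,0,0,0,0,-14,0.6],[0,0,0,0,0,-10,0.6],[0,0,0,0,0,-6,0.6],[0,0,0,0,0,-2,0.6]]}}

```text
t: 21.42
ee_pos: [0.4727, 0.1883, 0.1509]
orientation: [[-1.0, 0.0, 0.002], [0.0, 1.0, 0.001], [-0.002, 0.001, -1.0]]
contact_force: [0.8, -0.6, -2.5]
width: 0.0431
gripper_force: 51.2
```

>>> {"name": "play_rows", "arguments": {"steps": [[0,0,0,-4,-3,0,0.6],[0,0,0,-10,-7,0,0.6],[0,0,0,-15,-11,0,0.6],[0,0,0,-18,-13,0,0.6],[0,0,0,-18,-13,0,0.6],[0,0,0,-18,-13,0,0.6],[0,0,0,-18,-14,0,0.6],[0,0,0,-18,-14,0,0.6]]}}

```text
t: 22.08
ee_pos: [0.5923, 0.0977, 0.1485]
orientation: [[-1.0, 0.001, -0.002], [0.001, 1.0, -0.001], [0.002, -0.001, -1.0]]
contact_force: [0.5, 1.2, -1.9]
width: 0.043
gripper_force: 51.2
```

>>> {"name": "play_rows", "arguments": {"steps": [[0,0,0,-17,-12,0,0.6],[0,0,0,-14,-10,0,0.6],[0,0,0,-9,-7,0,0.6],[0,0,0,-5,-3,0,0.6],[0,0,0,-2,-1,0,0.6],[0,0,0,0,0,0,0.6],[0,0,0,0,0,0,0.6],[0,0,0,0,0,0,0.6]]}}

```text
t: 22.75
ee_pos: [0.6374, 0.0681, 0.1496]
orientation: [[-1.0, -0.001, -0.001], [-0.001, 1.0, 0.001], [0.001, 0.001, -1.0]]
contact_force: [0.6, 0.3, -2.9]
width: 0.043
gripper_force: 51.1
```

```bash
python3 - <<'E'
from h import *
P=robot.camera_params("wrist");s=state()
im,d=robot.snapshot("wrist");cv2.imwrite("pics/w10.png",im)
im,d=robot.snapshot("scene");cv2.imwrite("pics/s10.png",im)
E
```

```text
22.75 [0.6374 0.0681 0.1496] w 0.043 F [ 0.6  0.3 -2.9] g 51.1
```

View pics/w10.png

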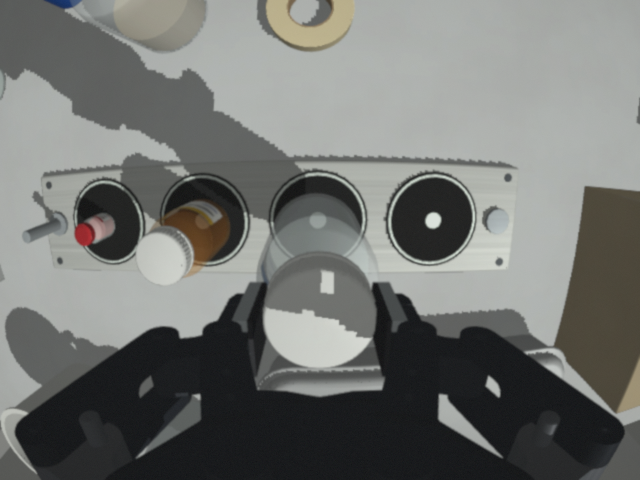

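The medium bottle hangs upright over mark_1, cap at (319,310), and the vial and small bottle are standing. Lowering it.

>>> {"name": "play_rows", "arguments": {"steps": [[0,0,0,-1.5,-1,5,0.6],[0,0,0,0,0,12,0.6],[0,0,0,0,0,14,0.6],[0,0,0,0,0,12,0.6],[0,0,0,0,0,7,0.6],[0,0,0,0,0,4,0.6],[0,0,0,0,0,1,0.6],[0,0,0,0,0,0,0.6]]}}

```text
t: 23.52
ee_pos: [0.6398, 0.0662, 0.0945]
orientation: [[-1.0, 0.0, -0.0], [0.0, 1.0, 0.0], [0.0, 0.0, -1.0]]
contact_force: [0.0, 1.1, -2.3]
width: 0.0428
gripper_force: 51.2
```

>>> {"name": "play_rows", "arguments": {"steps": [[0,0,0,0,0,1,0.6],[0,0,0,0,0,1,0.6],[0,0,0,0,0,0.5,0.6],[0,0,0,0,0,0,0.6],[0,0,0,0,0,0,0.6]]}}

```text
t: 23.93
ee_pos: [0.6404, 0.0662, 0.0929]
orientation: [[-1.0, 0.0, 0.002], [0.0, 1.0, 0.0], [-0.002, 0.0, -1.0]]
contact_force: [0.1, 0.3, 1.4]
width: 0.0432
gripper_force: 51.5
```

>>> {"name": "play_rows", "arguments": {"steps": [[0,0,0,0,0,0.5,0.6],[0,0,0,0,0,0,0.45],[0,0,0,0,0,0,0.35],[0,0,0,0,0,0,0.25],[0,0,0,0,0,0,0.2],[0,0,0,0,0,0,0.2],[0,0,0,0,0,-5,0.2],[0,0,0,0,0,-15,0.2]]}}

```text
t: 24.6
ee_pos: [0.6379, 0.0657, 0.11]
orientation: [[-1.0, -0.0, -0.005], [-0.0, 1.0, -0.001], [0.005, -0.001, -1.0]]
contact_force: [-0.6, 0.5, 0.3]
width: 0.0685
gripper_force: 0.0
```

>>> {"name": "play_rows", "arguments": {"steps": [[0,0,0,0,0,-20,0.2],[0,0,0,0,0,-25,0.2],[0,0,0,0,0,-15,0.2],[0,0,0,10,-7,0,0.2],[0,0,0,20,-14,0,0.2],[0,0,0,26,-18,0,0.2],[0,0,0,26,-18,0,0.2],[0,0,0,26,-18,0,0.2]]}}

```text
t: 25.27
ee_pos: [0.5306, -0.0095, 0.1721]
orientation: [[-1.0, -0.0, 0.001], [-0.0, 1.0, 0.0], [-0.001, 0.0, -1.0]]
contact_force: [-0.7, -0.6, 0.3]
width: 0.0688
gripper_force: 0.0
```

>>> {"name": "play_rows", "arguments": {"steps": [[0,0,0,26,-18,0,0.2],[0,0,0,26,-18,0,0.2],[0,0,0,18,-12,0,0.2],[0,0,0,9,-6,0,0.2],[0,0,0,3,-2,0,0.2],[0,0,0,0,0,0,0.2],[0,0,0,0,0,0,0.2],[0,0,0,0,0,0,0.2]]}}

```text
t: 25.93
ee_pos: [0.4516, -0.0636, 0.1718]
orientation: [[-1.0, -0.001, 0.002], [-0.001, 1.0, 0.001], [-0.002, 0.001, -1.0]]
contact_force: [0.2, 0.7, -0.5]
width: 0.0683
gripper_force: 0.0
```

```bash
python3 - <<'E'
from h import *
P=robot.camera_params("wrist");s=state()
im,d=robot.snapshot("wrist");cv2.imwrite("pics/w11.png",im)
T=np.linalg.inv(np.array(P["extrinsics"]))
v,u=np.mgrid[:480,:640];a=np.stack([u-P["cx"],v-P["cy"]],-1)/P["fx"];th=np.linalg.norm(a,axis=-1,keepdims=True)+1e-9
pc=(np.concatenate([a/th*np.tan(np.minimum(th,1.4)),np.ones_like(th)],-1)*d[...,None])@T[:3,:3].T+T[:3,3]
m=(abs(pc[...,2]-.154)<.004)&(np.hypot(pc[...,0]-.45,pc[...,1]+.0654)<.04)&(d>0)
q=pc[m];print(m.sum(),(q.min(0)+q.max(0))/2,np.ptp(q,0))
E
```

```text
25.93 [ 0.4516 -0.0636  0.1718] w 0.0683 F [ 0.2  0.7 -0.5] g 0.0
5239 [ 0.45069272 -0.06712659  0.15374793] [0.0445949  0.04524038 0.00748676]
```

View pics/w11.png

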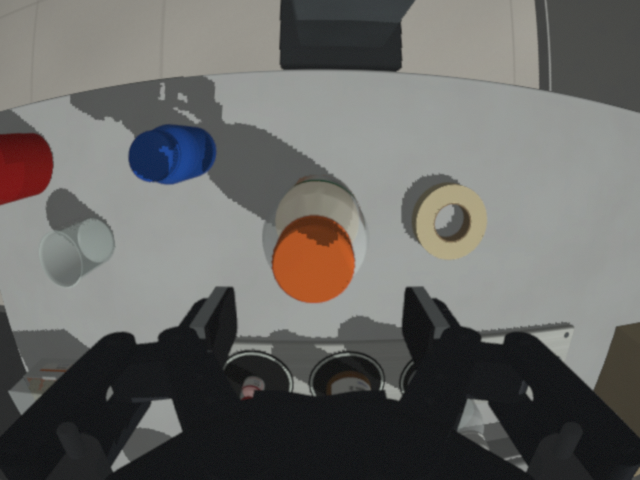

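The tall bottle's orange cap at (314,258) measures (0.4507, -0.067) by depth. Shift y -2.5 mm, descend 67 mm and grip.

>>> {"name": "play_rows", "arguments": {"steps": [[0,0,0,0.5,-2.5,8,0.2],[0,0,0,0,0,16,0.2],[0,0,0,0,0,18,0.2],[0,0,0,0,0,14,0.2],[0,0,0,0,0,8,0.2],[0,0,0,0,0,3,0.2],[0,0,0,0,0,0,0.2],[0,0,0,0,0,0,0.3]], "force": 60}}

```text
t: 26.65
ee_pos: [0.4495, -0.0673, 0.1048]
orientation: [[-1.0, -0.0, 0.0], [-0.0, 1.0, 0.0], [-0.0, 0.0, -1.0]]
contact_force: [-0.2, 0.3, -0.0]
width: 0.0598
gripper_force: 0.0
```

>>> {"name": "play_rows", "arguments": {"steps": [[0,0,0,0,0,0,0.4],[0,0,0,0,0,0,0.5],[0,0,0,0,0,0,0.6],[0,0,0,0,0,0,0.6],[0,0,0,0,0,0,0.6],[0,0,0,0,0,0,0.6]]}}

```text
t: 27.15
ee_pos: [0.4499, -0.0674, 0.1057]
orientation: [[-1.0, 0.0, 0.002], [0.0, 1.0, -0.0], [-0.002, -0.0, -1.0]]
contact_force: [-0.7, 0.1, 5.3]
width: 0.0436
gripper_force: 60.3
```

>>> {"name": "play_rows", "arguments": {"steps": [[0,0,0,0,0,-4,0.6],[0,0,0,0,0,-8,0.6],[0,0,0,0,0,-10,0.6],[0,0,0,0,0,-10,0.6],[0,0,0,0,0,-6,0.6],[0,0,0,0,0,-2,0.6],[0,0,0,0,0,0,0.6]]}}

```text
t: 27.73
ee_pos: [0.4494, -0.0676, 0.1452]
orientation: [[-1.0, 0.001, 0.001], [0.001, 1.0, -0.0], [-0.001, -0.0, -1.0]]
contact_force: [0.5, 0.4, -2.6]
width: 0.0437
gripper_force: 61.5
```

>>> {"name": "play_rows", "arguments": {"steps": [[0,0,0,0,5,0,0.6],[0,0,0,0,11,0,0.6],[0,0,0,0,17,0,0.6],[0,0,0,0,20,0,0.6],[0,0,0,0,20,0,0.6],[0,0,0,0,20,0,0.6],[0,0,0,0,20,0,0.6],[0,0,0,0,20,0,0.6]]}}

```text
t: 28.4
ee_pos: [0.4486, 0.067, 0.1441]
orientation: [[-1.0, -0.0, -0.001], [-0.0, 1.0, -0.0], [0.001, -0.0, -1.0]]
contact_force: [0.1, 0.3, -3.2]
width: 0.0435
gripper_force: 61.7
```

>>> {"name": "play_rows", "arguments": {"steps": [[0,0,0,0,20,0,0.6],[0,0,0,0,20,0,0.6],[0,0,0,-4,20,0,0.6],[0,0,0,-8,18,0,0.6],[0,0,0,-12,13,0,0.6],[0,0,0,-16,8,0,0.6],[0,0,0,-18,3,0,0.6],[0,0,0,-18,0,0,0.6]]}}

```text
t: 29.07
ee_pos: [0.5249, 0.1697, 0.144]
orientation: [[-1.0, -0.003, -0.002], [-0.003, 1.0, 0.001], [0.002, 0.001, -1.0]]
contact_force: [-0.1, 0.0, -2.7]
width: 0.0438
gripper_force: 61.7
```

>>> {"name": "play_rows", "arguments": {"steps": [[0,0,0,-18,0,0,0.6],[0,0,0,-18,0,0,0.6],[0,0,0,-18,0,0,0.6],[0,0,0,-18,0,0,0.6],[0,0,0,-16,0,0,0.6],[0,0,0,-12,0,0,0.6],[0,0,0,-8,0,0,0.6],[0,0,0,-4,0,0,0.6]]}}

```text
t: 29.73
ee_pos: [0.6375, 0.1676, 0.1433]
orientation: [[-1.0, 0.0, -0.001], [0.0, 1.0, -0.001], [0.001, -0.001, -1.0]]
contact_force: [-0.3, -0.7, -3.1]
width: 0.0439
gripper_force: 61.7
```

>>> {"name": "play_rows", "arguments": {"steps": [[0,0,0,-1,0,0,0.6],[0,0,0,0,0,0,0.6],[0,0,0,0,0,0,0.6],[0,0,0,0,0,0,0.6]]}}

```text
t: 30.07
ee_pos: [0.6374, 0.1677, 0.1445]
orientation: [[-1.0, -0.001, -0.001], [-0.001, 1.0, -0.0], [0.001, -0.0, -1.0]]
contact_force: [0.7, -0.4, -2.3]
width: 0.0437
gripper_force: 61.7
```

```bash
python3 - <<'E'
from h import *
s=state()
im,d=robot.snapshot("wrist");cv2.imwrite("pics/w12.png",im)
E
```

```text
30.07 [0.6374 0.1677 0.1445] w 0.0437 F [ 0.7 -0.4 -2.3] g 61.7
```

View pics/w12.png

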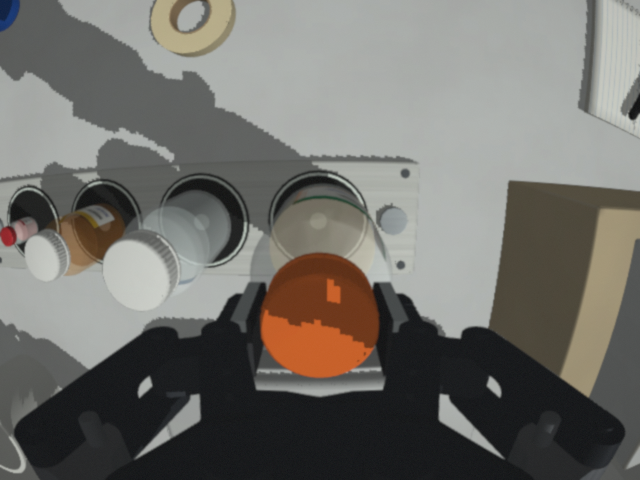

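The tall bottle is over mark_0, cap at (320,315), and the other three stand on their marks. Lowering.

>>> {"name": "play_rows", "arguments": {"steps": [[0,0,0,-1,0,5,0.6],[0,0,0,0,0,8,0.6],[0,0,0,0,0,6,0.6],[0,0,0,0,0,4,0.6],[0,0,0,0,0,2,0.6],[0,0,0,0,0,0.5,0.6],[0,0,0,0,0,0,0.6],[0,0,0,0,0,0,0.6]]}}

```text
t: 30.78
ee_pos: [0.6395, 0.1677, 0.1194]
orientation: [[-1.0, 0.0, 0.0], [0.0, 1.0, 0.0], [-0.0, 0.0, -1.0]]
contact_force: [0.7, -0.3, -3.1]
width: 0.0437
gripper_force: 61.7
```

>>> {"name": "play_rows", "arguments": {"steps": [[0,0,0,0,0,1,0.6],[0,0,0,0,0,1,0.6],[0,0,0,0,0,0,0.6],[0,0,0,0,0,0,0.6]]}}

```text
t: 31.12
ee_pos: [0.6396, 0.1677, 0.1178]
orientation: [[-1.0, 0.0, 0.001], [0.0, 1.0, 0.0], [-0.001, 0.0, -1.0]]
contact_force: [-0.3, -0.3, 0.8]
width: 0.0438
gripper_force: 62.2
```

Contact. Release, rise and draw back towards the robot.

>>> {"name": "play_rows", "arguments": {"steps": [[0,0,0,0,0,0.4,0.6],[0,0,0,0,0,0,0.45],[0,0,0,0,0,0,0.35],[0,0,0,0,0,0,0.25],[0,0,0,0,0,0,0.2],[0,0,0,0,0,0,0.2],[0,0,0,0,0,-5,0.2],[0,0,0,0,0,-15,0.2]]}}

```text
t: 31.78
ee_pos: [0.6376, 0.1669, 0.1351]
orientation: [[-1.0, -0.0, -0.004], [-0.0, 1.0, -0.002], [0.004, -0.002, -1.0]]
contact_force: [-0.4, 0.5, -0.1]
width: 0.068
gripper_force: 0.0
```

>>> {"name": "play_rows", "arguments": {"steps": [[0,0,0,0,0,-20,0.2],[0,0,0,0,0,-25,0.2],[0,0,0,0,0,-25,0.2],[0,0,0,10,0,-5,0.2],[0,0,0,20,5,0,0.2],[0,0,0,25,15,0,0.2],[0,0,0,25,20,0,0.2],[0,0,0,25,20,0,0.2]]}}

```text
t: 32.45
ee_pos: [0.5335, 0.2276, 0.2123]
orientation: [[-1.0, 0.002, 0.001], [0.002, 1.0, 0.0], [-0.001, 0.0, -1.0]]
contact_force: [-0.4, 1.5, 0.2]
width: 0.0686
gripper_force: 0.0
```

>>> {"name": "play_rows", "arguments": {"steps": [[0,0,0,25,20,0,0.2],[0,0,0,25,25,0,0.2],[0,0,0,20,25,0,0.2],[0,0,0,15,25,0,0.2],[0,0,0,10,20,0,0.2],[0,0,0,0,10,0,0.2],[0,0,0,0,0,0,0.2],[0,0,0,0,0,0,0.2]]}}

```text
t: 33.12
ee_pos: [0.4404, 0.3517, 0.2118]
orientation: [[-1.0, 0.001, 0.001], [0.001, 1.0, -0.001], [-0.001, -0.001, -1.0]]
contact_force: [0.9, -1.4, 0.6]
width: 0.0686
gripper_force: 0.0
```

```bash
python3 - <<'E'
from h import *
s=state()
im,d=robot.snapshot("top");cv2.imwrite("pics/t13.png",im)
P=robot.camera_params("top");T=np.linalg.inv(np.array(P["extrinsics"]))
v,u=np.mgrid[:480,:640]
pc=np.stack([(u-P["cx"])/P["fx"]*d,(v-P["cy"])/P["fy"]*d,d],-1)@T[:3,:3].T+T[:3,3]
for n,x,y,h in(("vial",.639,-.1327,.054),("small",.6385,-.0326,.110),("med",.638,.0674,.137),("tall",.6376,.1676,.167),("beaker",.4795,-.3032,.071)):
    m=(abs(pc[...,2]-h)<.006)&(np.hypot(pc[...,0]-x,pc[...,1]-y)<.05)&(d>0);q=pc[m]
    print(n,m.sum(),np.round((q.min(0)+q.max(0))/2-[x,y,0],4),np.round(np.ptp(q,0),3))
E
```

```text
33.12 [0.4404 0.3517 0.2118] w 0.0686 F [ 0.9 -1.4  0.6] g 0.0
vial 74 [ 0.0009 -0.0021  0.0536] [0.02  0.019 0.008]
small 278 [ 2.400e-03 -1.000e-04  1.093e-01] [0.036 0.035 0.01 ]
med 426 [ 0.002  -0.003   0.1362] [0.043 0.044 0.01 ]
tall 479 [ 0.0018 -0.0003  0.166 ] [0.043 0.043 0.01 ]
beaker 157 [ 0.     -0.0003  0.0694] [0.054 0.055 0.008]
```

View pics/t13.png

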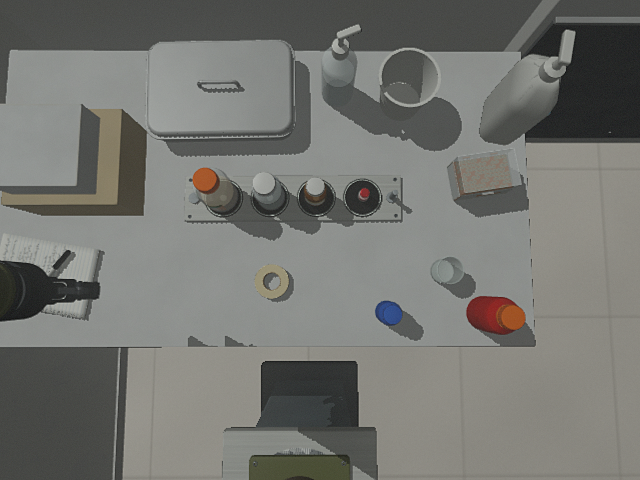

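All four stand upright within about 3 mm of their mark centres, in rising order from the post at (393,198): vial (363,194), small (316,186), medium (264,183), tall (205,180). The beaker hasn't moved.

```bash
python3 -c "
from bench import robot
print(robot.close_job())"
```

```text
the job is handed in; nothing more can be done
None
```

The job is handed in: at the last look the vial and the small, medium and tall bottles stood upright in that order from the post, each within about 4 mm of its mark's centre, and the beaker had not moved (I haven't seen the verdict).

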